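# Slide the torch aside and pop the wide bin ajar

### The arm

A 7-joint arm with a two-finger parallel gripper is mounted at the origin on the work surface. World frame = base frame: x ahead of the robot, y to its left, z up, the work surface at z = 0. Lengths are in m, angles in rad, forces in N, time in s.
With the tool pointing down it reaches from about 0.35 to 0.9 m from the base axis. Payload 8.1 kg.
Tool frame: the origin (TCP) lies between the finger pads; the fingertips stand 11 mm ahead of it and the grasp point (between the pads) lies 8 mm behind it; z points along the fingers, y is the line along which they close (so a half turn about z gives the same grasp; the last joint's range is limited). The gripper opens to 92 mm and grips with 3 to 60 N. Pads are 19 mm wide; open, the fingers measure 130 mm over their backs; the gripper's body (75 mm by 190 mm) begins 47 mm behind the grasp point.
Start: joints at [-1.432, 0.434, 0.025, 1.573, -0.012, 1.134, -0.075], TCP at [0.15, 0.607, 0.238] pointing down, gripper open.
Joint ranges: [-2.62, 2.62], [-0.44, 2.09], [-1.27, 1.32], [0.08, 2.57], [-1.32, 4.46], [0.12, 2], [-2.74, 2.74]. Speed limits (rad/s): [2.22, 2.22, 3.01, 3.01, 3.14, 3.14, 3.14].

### API

Orientations are given as a rotation vector (axis times angle).
In Python, from cell import observe, get_image, camera_params, sign_off gives the robot as it stands.
- The arm moves only by the shell command python3 -m pendant 'ROWS' [FORCE]. ROWS is JSON, one flat list of numbers, 7 for each row, row after row: the shift along the tool's x, y, z in m, then the turn, a rotation vector about the tool's x, y, z in rad, then the finger opening in m, from 0 to 0.0918. In form: [dx, dy, dz, rx, ry, rz, jaw, dx, dy, dz, rx, ry, rz, jaw, ...]. A call has 1 to 10 rows; each row shifts and turns the commanded pose from where the row before left it, along the tool's axes as they then stand; what a row does not reach is not made up. A row lasts 1/8 s, in which the tool goes at most 62.5 mm and 10.7 degrees, less where a joint would pass 70% of its speed; a pose out of reach is approached as far as the arm can. A call is refused whole if a number of a shift passes 0.0625 or a number of a turn 0.188, either way. A call with a gripper value outside its range is refused whole. The fingers move at their own pace and stop on an object; FORCE is the grip in N (left out, the last holds). Time passes only in rows, so rows that do not move let the fingers close. It gives the time, the measured TCP pose, the force, the opening and the grip force at its end, in the units of the state.
- observe(): the state, without advancing time (a new reading comes with each control period).
- get_image(name): name is "scene" or "top" or "wrist"; returns the picture (384x512x3 uint8, red, green, blue); there is no depth.
- camera_params(name): a dict with "intrinsics" (3x3 intrinsics, pixels), "eye" and "rotation" of the camera in the world; the wrist camera has in their place "T_tool_cam" (4x4, takes a point from camera to tool coordinates, whose origin is the TCP and whose axes are the flange's). Camera axes: x right, y down, z forward; pixel columns grow to the right and rows downward; lengths in m; the calibration is good to about 2 mm. A picture is of the moment at which its call begins: read the wrist's pose just before it. camera_params takes no time and is no camera call.
- sign_off(): hands the job in; it is judged then, once.
The state is a dict: "clock": time; "joints": joint angles; "dq": joint speeds; "joint_efforts": joint torques, N m; "position": TCP position; "ee_rot": TCP orientation; "force": force on the tool from outside, world axes, zero at the start; "ft_torque": the same for the moment, N m; "width": opening from 0.0 (shut) to 1.0 (fully open); "gripper_force": force on a finger pad.
Only numpy, scipy, OpenCV 4.12 (cv2) and the standard library are available. Lean on these libraries where they do the work, as an engineer would, in place of code of your own. Each camera call takes 0.05 s, during which the arm holds its last target. There are 200 camera calls.

### The job

The torch stands in the way of the wide tilt-out bin: push it sideways along the shelf, keeping it upright and on the shelf, until no part of it is in front of that bin. Then press the upper part of the wide bin's front so that its push catch lets go, and let the bin spring ajar and stay so. Leave the narrow bin shut and everything else where it is.

Things in the scene. Friction and masses are not known exactly. Their poses are not given: they have to be found in the camera images.
- wide_organiser: wide organiser, fixed: clear acrylic box 150 mm wide, 85 high, with a white tilt-out bin in front. Origin: on the shelf under its middle; x from front to back, y along the front, z up. Acrylic spans x -52 to 60 mm. Bin's flat front panel: 140 mm wide, 8 to 80 mm above the shelf, outer face at x = -66 mm when shut, hinged along its foot
- wide_bin_press (a point): point on the outer face of the wide bin's front panel, on its centre line, 65 mm above the shelf when shut: a good place to press. Pressed in 3 mm here (about 4.5 N; stop at 4.5 mm) the catch lets go, and as the finger draws back the spring follows it and tips the bin out, the top edge coming about 30 mm forward
- wide_bin (a joint): tilt of the wide bin about the hinge along its foot, rad: 0 shut, held by its push-to-open catch; negative when pressed in (catch lets go at -0.05, stop at -0.08); positive when its top has tipped out to the front (stop at 0.42, where the spring holds it ajar). It cannot be pulled open
- narrow_organiser: the narrow organiser, fixed to the shelf, of the same make but 90 mm wide (bin panel 80 mm wide); same depth, height, origin and axes. Not to be opened
- narrow_bin (a joint): tilt of the narrow bin, same meaning as wide_bin; it must stay shut
- torch: stubby grey plastic torch, loose, standing lens down with its axis 42 to 50 mm in front of the wide bin's panel, blocking its swing. 75 mm tall, about 130 g: head 54 mm across up to 28 mm above the shelf, barrel 34 mm across from 42 mm up. Origin: centre of its underside; z up its axis. Pushed low on the head it slides upright
- led_bulb0: bystander: frosted LED bulb, 106 mm tall, 60 mm globe on a 22 mm metal bayonet cap, standing cap down in a cardboard tray 75 x 225 x 30 mm with three holes; origin at the foot of the cap, z up
- led_bulb1: bystander: frosted LED bulb in the same tray, middle hole
- led_bulb2: bystander: frosted LED bulb in the same tray, last hole
- glass_bulb: bystander: clear glass bulb, 106 mm tall, 60 mm globe on a 22 mm metal bayonet cap, standing cap down in a wooden block 70 x 70 x 30 mm; origin at the foot of the cap, z up
- tester: bystander: blue screwdriver tester lying flat, 160 mm long, 20 mm thick; origin under its middle, blade along x
- fuse_box: bystander: small cardboard fuse carton 35 x 55 x 22 mm lying in front of the narrow bin; origin at the centre of its underside
- fixings_jar: bystander: glass jar with a steel cap, 56 mm across, 75 mm tall; origin at the centre of its underside
There are look-alikes about, which are no part of the job. What is shaped like the wide_organiser but brown is not meant.

How it is judged:
By the outcome, as a careful person would: the job done as asked, in the order asked, and still so for the second after the job is handed in, with the robot touching nothing.
It also fails if it takes over 48 s, if anything falls off the work surface, if the arm or the gripper's body presses on something with over 40 N, if the wrist force passes 120 N, or if a joint passes its speed limit or range.

## Working session

There is one attempt and no reset: what is moved stays moved. The work goes in short steps, Python scripts to look and compute and a shell command to move; the robot and the scene stay as the last step left them, time stands still between calls to the robot, and variables do not carry over. Pictures are saved under pics/ and viewed, at most 10 in all, crops included, and the job is handed in when it is done.

```bash
mkdir -p pics; ls; python3 - <<'E'
from cell import *
import cv2
o=observe();print({k:o[k] for k in("clock","position","ee_rot","force","width")})
for n in("scene","top"):
    cv2.imwrite(f"pics/{n}0.png",cv2.resize(get_image(n)[:,:,::-1],(800,600),interpolation=cv2.INTER_CUBIC))
    p=camera_params(n);print(n,p)
E
```

```text
pics
{'clock': 0.0, 'position': array([0.1495956 , 0.60632232, 0.23695391]), 'ee_rot': array([-3.78989442e-01, -3.11860297e+00,  2.46660970e-03]), 'force': array([-0.70527179, -0.26937239, -0.47490955]), 'width': 1.0008596355407722}
scene {'intrinsics': array([[388.0158974 ,   0.        , 252.98010876],
       [  0.        , 388.0158974 , 191.06067571],
       [  0.        ,   0.        ,   1.        ]]), 'eye': array([ 1.06693273, -0.600479  ,  0.97839251]), 'rotation': array([-2.33771523, -0.73199563,  0.26413914])}
top {'intrinsics': array([[437.1003196 ,   0.        , 244.82626251],
       [  0.        , 437.1003196 , 190.20926526],
       [  0.        ,   0.        ,   1.        ]]), 'eye': array([0.46866297, 0.04746272, 1.42172513]), 'rotation': array([-2.14857557,  2.18737315, -0.14680862])}
```

View pics/scene0.png

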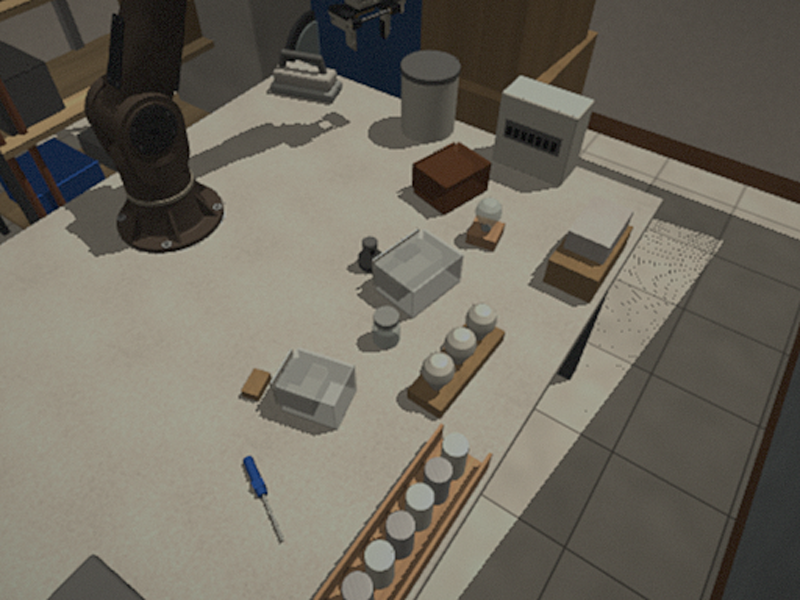

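View pics/top0.png

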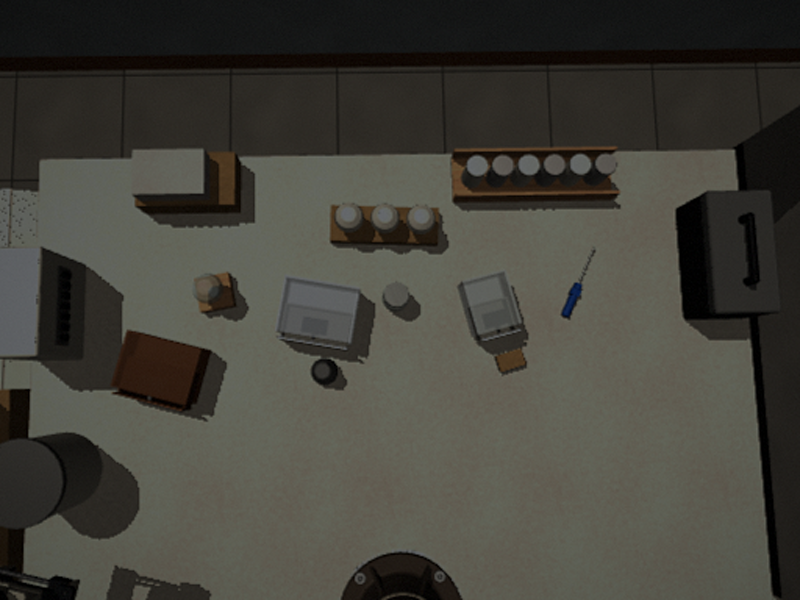

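The scene and top views show the wide organiser at top (320,312), with the torch in front of it at (324,372). The jar is at (396,297) and the brown look-alike at (160,370). I'll enlarge this area.

```bash
cat > h.py <<'E'
import numpy as np,cv2
from cell import *
from scipy.spatial.transform import Rotation as R
def rot(p):
    return R.from_rotvec(p["rotation"]).as_matrix()
def ray(n,u,v,z):
    p=camera_params(n);d=rot(p)@np.linalg.solve(p["intrinsics"],[u,v,1]);e=p["eye"]
    return e+d*(z-e[2])/d[2]
def proj(n,X):
    p=camera_params(n);q=p["intrinsics"]@(rot(p).T@(np.array(X)-p["eye"]));return q[:2]/q[2]
def crop(n,f,x,y,w,h,s,g=1.5):
    im=get_image(n)[y:y+h,x:x+w,::-1]
    cv2.imwrite(f,np.clip(cv2.resize(im,None,fx=s,fy=s,interpolation=cv2.INTER_CUBIC)*g,0,255).astype('uint8'))
E
python3 - <<'E'
from h import *
crop("top","pics/top1.png",160,160,120,95,6.5,1.8)
print(ray("top",320*.64,312*.64,.04))
E
```

```text
[0.60495072 0.1502769  0.04      ]
```

View pics/top1.png

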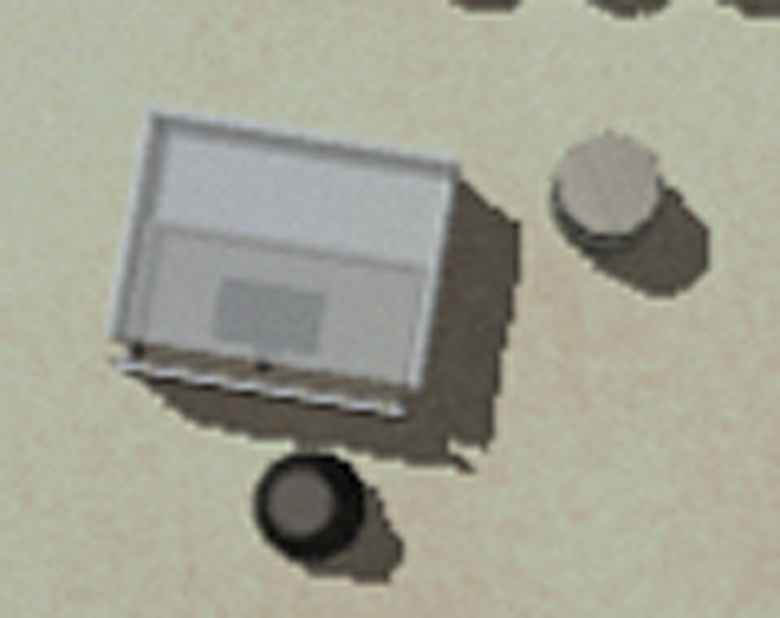

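The crop shows acrylic top corners at (152,108), (457,162), (417,388) and (108,338). The panel's top edge runs from (117,366) to (405,411). The torch head is centred near (310,506) and its barrel top near (301,502).

```bash
python3 - <<'E'
from h import *
f=lambda u,v,z:ray("top",u/6.5+160-.4,v/6.5+160-.4,z)
C=[f(*c,.085) for c in((152,108),(457,162),(417,388),(108,338))]
for c in C:print(c)
L=np.array([[60,75],[60,-75],[-52,-75],[-52,75]])/1e3
W=np.array(C)[:,:2]
Lc=L-L.mean(0);Wc=W-W.mean(0)
a=np.arctan2((Lc[:,0]*Wc[:,1]-Lc[:,1]*Wc[:,0]).sum(),(Lc*Wc).sum())
M=np.array([[np.cos(a),-np.sin(a)],[np.sin(a),np.cos(a)]])
t=W.mean(0)-M@L.mean(0)
print("yaw",a,"origin",t,"res",W-(L@M.T+t))
print("size",[np.linalg.norm(W[i]-W[i-1]) for i in range(4)])
print("panel loc",[M.T@(f(u,v,.08)[:2]-t) for u,v in((117,366),(405,411))])
for n,p in(("head",f(310,506,.028)),("barrel",f(301,502,.075)),("jar",f(606,184,.075))):print(n,p,M.T@(p[:2]-t))
for n,l in(("press",[-.066,0]),):print(n,M@l+t)
o=observe();print(o["clock"],R.from_rotvec(o["ee_rot"]).as_matrix())
b=ray("top",165*.64,365*.64,.08);print("brown",b,M.T@(b[:2]-t))
print("brown br",[M.T@(ray("top",u*.64,v*.64,.085)[:2]-t) for u,v in((210,347),(188,408))])
E
```

```text
[0.67439226 0.21355206 0.085     ]
[0.64611875 0.0692507  0.085     ]
[0.53935296 0.0896152  0.085     ]
[0.56544335 0.23441469 0.085     ]
yaw -0.18693620946776626 origin [0.60239652 0.15245156] res [[-0.00089765 -0.0014419 ]
 [-0.00129376  0.00164347]
 [ 0.00198921  0.00119284]
 [ 0.0002022  -0.00139441]]
size [np.float64(0.11092841940654767), np.float64(0.14704514125185603), np.float64(0.10869060446256144), np.float64(0.14713123986326937)]
panel loc [array([-0.06358666,  0.06779942]), array([-0.06164892, -0.06955755])]
head [0.48587429 0.14424976 0.028     ] [-0.11296791 -0.0297145 ]
barrel [0.48724514 0.14520074 0.075     ] [-0.11179768 -0.02852531]
jar [ 0.63565116 -0.00159155  0.075     ] [ 0.0613041  -0.14517906]
press [0.53754635 0.16471762]
0.15 [[-9.70900304e-01  2.39483968e-01 -1.68987702e-04]
 [ 2.39484003e-01  9.70899644e-01 -1.13779259e-03]
 [-1.08412984e-04 -1.14515302e-03 -9.99999338e-01]]
brown [0.50261897 0.44930575 0.08      ] [-0.15320941  0.27313888]
brown br [array([-0.10427751,  0.19282442]), array([-0.22639312,  0.21135695])]
```

```bash
python3 - <<'E'
from h import *
o=observe();print(o["position"],proj("top",o["position"])/.64,proj("scene",o["position"])/.64, proj("top",[0,0,0.1])/.64)
print("cyl base scene", ray("scene",430*.64,128*.64,0),"cyl top(z.2)",ray("top",33*.64,480*.64,.2))
a=-.18694;M=np.array([[np.cos(a),-np.sin(a)],[np.sin(a),np.cos(a)]]);t=np.array([.6024,.15245])
T=R.from_rotvec(o["ee_rot"]).as_matrix()
for l,z in(((-.112,-.029),.237),):
    w=np.r_[M@l+t,z];d=w-o["position"];print(w,"tool-shift now",T.T@d)
    N=np.c_[np.r_[-M[:,0],0],np.r_[M[:,1],0],[0,0,-1]];print("after turn",N.T@d,"turn",R.from_matrix(T.T@N).as_rotvec())
E
```

```text
[0.14961712 0.60646207 0.23714972] [ 36.77175207 579.48974358] [367.06101576  37.826557  ] [401.88580834 634.41341092]
cyl base scene [0.31428329 0.66864826 0.        ] cyl top(z.2) [0.30539247 0.63720603 0.2       ]
[0.48696158 0.1447708  0.237     ] tool-shift now [-0.43809549 -0.36746714  0.00061802]
after turn [-4.17273831e-01 -3.90950975e-01  1.49718656e-04] turn [-1.14784133e-03  7.69545217e-05 -5.48944108e-02]
```

```bash
python3 -m pendant '[0,-0.045,0,0,0,-0.055,0.0918, 0,-0.045,0,0,0,0,0.0918, 0,-0.045,0,0,0,0,0.0918, -0.03,-0.045,0,0,0,0,0.0918, -0.045,-0.04,0,0,0,0,0.0918, -0.045,-0.04,0,0,0,0,0.0918, -0.045,-0.04,0,0,0,0,0.0918, -0.045,-0.03,0,0,0,0,0.0918, -0.045,-0.03,0,0,0,0,0.0918, -0.045,-0.03,0,0,0,0,0.0918]'
cat >> h.py <<'E'
a=-.18694;M=np.array([[np.cos(a),-np.sin(a)],[np.sin(a),np.cos(a)]]);t=np.array([.6024,.15245])
N=np.c_[np.r_[-M[:,0],0],np.r_[M[:,1],0],[0,0,-1]]
def go(l,z):
    "shift in tool axes to local (x,y), height z"
    o=observe();T=R.from_rotvec(o["ee_rot"]).as_matrix();w=np.r_[M@l+t,z]
    print(o["clock"],"local",(M.T@(o["position"][:2]-t)).round(4),"z",o["position"][2].round(4),"F",o["force"].round(1))
    print("shift",(T.T@(w-o["position"])).round(4),"turn",R.from_matrix(T.T@N).as_rotvec().round(4))
E
python3 -c "
from h import *
go((-.112,-.029),.2)"
```

```text
clock: 1.4
position: [0.3705, 0.167, 0.2379]
ee_rot: [0.293, 3.128, 0.001]
force: [0.7, 0.5, -0.7]
width: 1.002
gripper_force: 0.0
1.4 local [-0.2305 -0.0288] z 0.2379 F [ 0.7  0.5 -0.7]
shift [-0.1185 -0.0002  0.038 ] turn [0.0007 0.0003 0.0003]
```

```bash
python3 -m pendant '[-0.04,0,0.01,0,0,0,0.0918, -0.04,0,0.03,0,0,0,0.0918, -0.0385,0,0.03,0,0,0,0.0918, 0,0,0.02,0,0,0,0.0918, 0,0,0,0,0,0,0.0918]'
python3 -c "
from h import *
go((-.112,-.029),.03)
p=camera_params('wrist');o=observe();Tc=p['T_tool_cam'];Tw=np.eye(4);Tw[:3,:3]=R.from_rotvec(o['ee_rot']).as_matrix();Tw[:3,3]=o['position'];C=Tw@Tc
def pw(X):
    q=p['intrinsics']@(np.linalg.inv(C)@np.r_[X,1])[:3];return (q[:2]/q[2]).round(1)
for n,l,z in(('barrel top',(-.112,-.029),.075),('headc',(-.112,-.029),.028),('panelL',(-.066,.07),.08),('panelR',(-.066,-.07),.08)):print(n,pw(np.r_[M@l+t,z]))
crop('wrist','pics/w1.png',0,0,512,384,1.5,1.3)
"
```

```text
clock: 2.02
position: [0.485, 0.1457, 0.1463]
ee_rot: [-0.294, -3.125, 0.003]
force: [-0.9, -0.8, 0.4]
width: 0.997
gripper_force: 0.0
2.025 local [-0.1141 -0.0284] z 0.1463 F [-0.9 -0.8  0.4]
shift [-0.0025 -0.0003  0.1163] turn [-0.0024 -0.0029 -0.0006]
barrel top [258.1 212.9]
headc [258.5 195.5]
panelL [374.8 265.8]
panelR [210.  265.6]
```

View pics/w1.png

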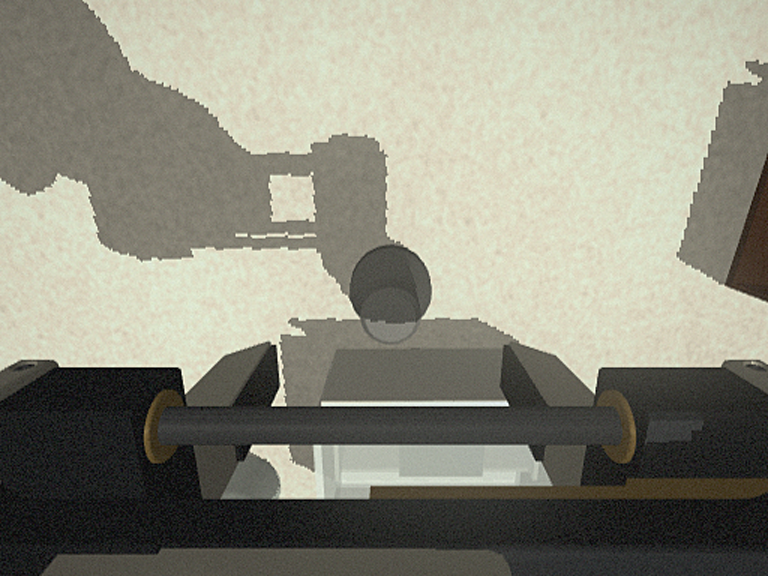

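The wrist view shows the torch head at (390,285) and its barrel top at (390,314), centred between the fingers. The panel's top edge is at row 402, so the panel sits about 2 mm further back than my estimate. Next I lower the fingers astride the torch.

```bash
python3 -m pendant '[0.001,0,0.04,0,0,0,0.0918, 0,0,0.04,0,0,0,0.0918, 0,0,0.02,0,0,0,0.0918, 0,0,0.0165,0,0,0,0.0918, 0,0,0,0,0,0,0.0918]'
python3 -c "
from h import *
go((-.114,-.12),.03)"
```

```text
clock: 2.7
position: [0.4848, 0.1468, 0.0312]
ee_rot: [-0.292, -3.127, -0.0]
force: [-1.0, -0.0, -0.1]
width: 1.0
gripper_force: 0.0
2.7 local [-0.1145 -0.0274] z 0.0312 F [-1.  -0.  -0.1]
shift [-0.0004 -0.0926  0.0012] turn [-0.     -0.0005  0.0005]
```

```bash
python3 -m pendant '[0,0,0,0,0,0,0.066, 0,0,0,0,0,0,0.066, 0,0,0,0,0,0,0.066, 0,-0.003,0,0,0,0,0.066, 0,-0.003,0,0,0,0,0.066, 0,-0.005,0,0,0,0,0.066, 0,-0.008,0,0,0,0,0.066, 0,-0.008,0,0,0,0,0.066]' 5
python3 -m pendant '[0,-0.008,0,0,0,0,0.066, 0,-0.009,0,0,0,0,0.066, 0,-0.009,0,0,0,0,0.066, 0,-0.009,0,0,0,0,0.066, 0,-0.009,0,0,0,0,0.066, 0,-0.009,0,0,0,0,0.066, 0,-0.009,0,0,0,0,0.066, 0,-0.008,0,0,0,0,0.066, 0,-0.005,0,0,0,0,0.066, 0,-0.003,0,0,0,0,0.066]'
python3 -c "
from h import *
go((-.114,-.12),.03)"
```

```text
clock: 3.7
position: [0.4799, 0.1194, 0.0313]
ee_rot: [0.293, 3.128, 0.0]
force: [0.1, 1.7, 0.3]
width: 0.721
gripper_force: 0.6
clock: 4.95
position: [0.4655, 0.0431, 0.0312]
ee_rot: [-0.293, -3.128, -0.0]
force: [0.3, 0.8, 0.4]
width: 0.722
gripper_force: 0.6
4.95 local [-0.1142 -0.1328] z 0.0312 F [0.3 0.8 0.4]
shift [-0.0002  0.0128  0.0012] turn [ 0.0001 -0.     -0.0001]
```

```bash
python3 -m pendant '[0,0,0,0,0,0,0.09, 0,0,0,0,0,0,0.09, 0,0,0,0,0,0,0.09, 0,0,-0.02,0,0,0,0.09, 0,0,-0.04,0,0,0,0.09, 0,0,-0.04,0,0,0,0.09, 0,0,-0.04,0,0,0,0.09, 0.04,0,0,0,0,0,0.09, 0.04,0,0,0,0,0,0, 0.03,0,0,0,0,0,0]'
python3 -c "
from h import *
crop('top','pics/t2.png',160,160,120,95,6.5,1.8)
go((-.13,0),.071)"
```

```text
clock: 6.2
position: [0.3557, 0.064, 0.1711]
ee_rot: [-0.292, -3.127, -0.0]
force: [-0.2, -0.4, 0.8]
width: 0.81
gripper_force: 0.0
6.25 local [-0.2296 -0.1335] z 0.1705 F [-4.9 -0.2 -1.2]
shift [-0.1001  0.1335  0.099 ] turn [-0.0008 -0.004   0.0008]
```

View pics/t2.png

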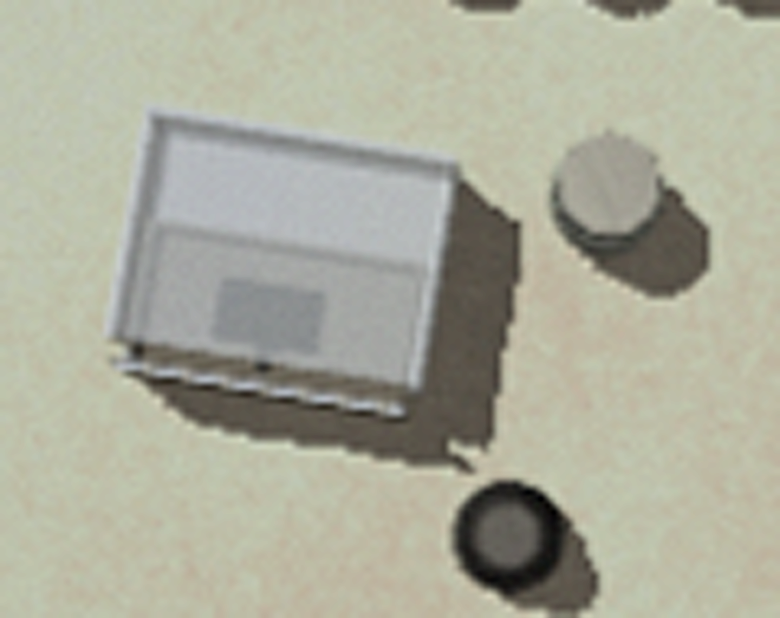

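The torch stands upright at (508,537), right of the panel edge at (405,411). I check the clearance in bin coordinates and then approach the press point.

```bash
python3 -c "
from h import *
print(M.T@(ray('top',508/6.5+159.6,537/6.5+159.6,.028)[:2]-t))"
python3 -m pendant '[0,0.045,0,0,0,0,0, 0,0.045,0,0,0,0,0, 0,0.0435,0,0,0,0,0, -0.04,0,0.04,0,0,0,0, -0.04,0,0.04,0,0,0,0, -0.02,0,0.019,0,0,0,0, 0,0,0,0,0,0,0]'
python3 -c "
from h import *
go((-.0755,0),.071)"
```

```text
[-0.11161331 -0.12733491]
clock: 7.12
position: [0.4809, 0.1753, 0.0707]
ee_rot: [-0.296, -3.126, 0.003]
force: [-0.9, 0.1, 0.3]
width: 0.022
gripper_force: 0.0
7.125 local [-1.237e-01 -1.000e-04] z 0.0707 F [-0.9  0.1  0.3]
shift [-0.0482  0.0002 -0.0004] turn [-0.0023 -0.0015 -0.0016]
```

```bash
python3 -m pendant '[-0.015,0,0,0,0,0,0, -0.012,0,0,0,0,0,0, -0.008,0,0,0,0,0,0, -0.003,0,0,0,0,0,0, 0,0,0,0,0,0,0, 0,0,0,0,0,0,0]'; for i in 1; do python3 -c "
from h import *
go((-.0725,0),.071)"; done
```

```text
clock: 7.88
position: [0.5174, 0.1695, 0.0722]
ee_rot: [-0.293, -3.128, -0.0]
force: [-0.1, 0.4, 0.6]
width: 0.007
gripper_force: 0.0
7.875 local [-0.0867  0.001 ] z 0.0722 F [-0.1  0.4  0.6]
shift [-0.0142 -0.001   0.0012] turn [-0.     -0.0004  0.0003]
```

```bash
python3 -m pendant '[-0.003,-0.001,0.001,0,0,0,0, -0.003,0,0,0,0,0,0, -0.003,0,0,0,0,0,0, -0.001,0,0,0,0,0,0, 0,0,0,0,0,0,0]'; python3 -m pendant '[-0.001,0,0,0,0,0,0, -0.001,0,0,0,0,0,0, 0,0,0,0,0,0,0]'; python3 -c "
from h import *
go((-.0725,0),.071)"
```

```text
clock: 8.5
position: [0.5275, 0.1665, 0.0712]
ee_rot: [-0.293, -3.128, 0.0]
force: [-0.0, 0.2, -0.3]
width: 0.004
gripper_force: 0.0
clock: 8.88
position: [0.5291, 0.1663, 0.0712]
ee_rot: [-0.293, -3.127, 0.0]
force: [-1.8, 0.1, 1.1]
width: 0.006
gripper_force: 0.9
8.875 local [-0.0746 -0.0001] z 0.0712 F [-1.8  0.1  1.1]
shift [-0.0021  0.0001  0.0002] turn [-0.0001 -0.0007  0.0003]
```

```bash
python3 -m pendant '[-0.001,0,0,0,0,0,0, -0.001,0,0,0,0,0,0, 0,0,0,0,0,0,0]'; python3 -m pendant '[-0.0008,0,0,0,0,0,0, 0,0,0,0,0,0,0]'; python3 -c "
from h import *
go((-.0725,0),.071)"
```

```text
clock: 9.25
position: [0.5306, 0.166, 0.0711]
ee_rot: [-0.292, -3.126, 0.0]
force: [-5.5, 0.9, 3.2]
width: 0.007
gripper_force: 2.5
clock: 9.5
position: [0.5313, 0.1659, 0.0711]
ee_rot: [-0.292, -3.126, 0.0]
force: [-5.4, 1.5, 4.5]
width: 0.005
gripper_force: 2.7
9.5 local [-0.0723 -0.    ] z 0.0711 F [-5.4  1.5  4.5]
shift [0.0002 0.     0.0001] turn [-0.0002 -0.0016  0.0004]
```

```bash
python3 -m pendant '[-0.0007,0,0,0,0,0,0, 0,0,0,0,0,0,0]'; python3 -m pendant '[0.003,0,0,0,0,0,0, 0.005,0,0,0,0,0,0, 0.008,0,0,0,0,0,0, 0.01,0,0,0,0,0,0, 0.015,0,0,0,0,0,0, 0.02,0,0,0,0,0,0, 0.02,0,0,0,0,0,0, 0,0,-0.04,0,0,0,0, 0.03,0,-0.04,0,0,0,0, 0.03,0,0,0,0,0,0]'; python3 -c "
from h import *
crop('top','pics/t3.png',160,160,120,95,6.5,1.8)"
```

```text
clock: 9.75
position: [0.5321, 0.1657, 0.0711]
ee_rot: [-0.293, -3.127, 0.0]
force: [-5.4, 1.0, 3.3]
width: 0.001
gripper_force: 2.6
clock: 11.0
position: [0.3948, 0.1927, 0.1537]
ee_rot: [0.293, 3.124, 0.006]
force: [-0.8, 0.5, -1.1]
width: 0.005
gripper_force: 0.0
```

View pics/t3.png

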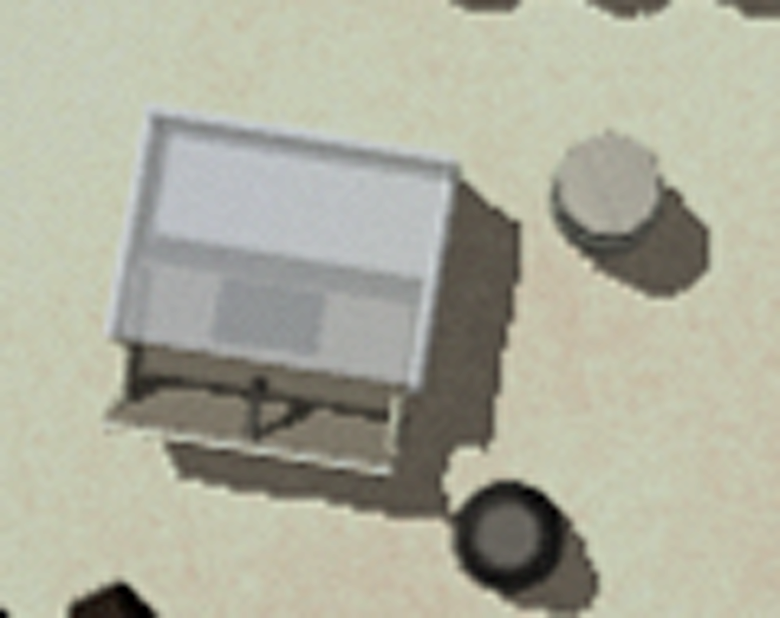

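The wide bin has tipped out, with its top edge now running from (108,425) to (390,470). The torch is clear and upright at (508,537), and the arm is away from everything.

```bash
python3 -m pendant '[0,0,0,0,0,0,0, 0,0,0,0,0,0,0]' && python3 -c "
from cell import *
print(sign_off())"
```

```text
clock: 11.3
position: [0.3948, 0.1917, 0.1512]
ee_rot: [0.293, 3.127, 0.0]
force: [-0.3, -0.9, 0.1]
width: 0.004
gripper_force: 0.0
the job is handed in; nothing more can be done
None
```

The torch was pushed aside upright and stands about 30 mm clear of the wide bin. The bin was then pressed and sprang ajar, the arm touched nothing else that I saw, and the job was handed in at 11.3 s (I did not view the narrow bin again afterwards).

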